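# Stop the heating plate rocking with a wedge shim

### The arm

A 6-joint arm with a two-finger parallel gripper is mounted at the origin on the work surface. World frame = base frame: x ahead of the robot, y to its left, z up, the work surface at z = 0. Lengths are in m, angles in rad, forces in N, time in s.
With the tool pointing down it reaches from about 0.275 to 0.75 m from the base axis. Payload 10.2 kg.
Tool frame: the origin (TCP) lies midway between the tips of the shut fingers; the grasp point (between the pads) lies 19 mm behind it (env.hold_point_z is the distance from the TCP to the grasp point, in m); x points along the fingers, z is the direction in which the jaws open and shut, and the axes are right-handed (so a half turn about x gives the same grasp; the last joint's range is limited). The gripper opens to 85 mm and grips with 20 to 120 N. Pads are 22 mm wide; open, the fingers measure 114 mm over their backs; the gripper's body (76 mm by 85 mm) begins 54 mm behind the grasp point. The pads swing forward as they close: fully open they stand 13 mm farther back than shut.
Start: joints at [0.988, 0.313, 1.498, -0, 1.331, -0.223], TCP at [0.185, 0.491, 0.203] pointing down, gripper open.
Joint ranges: [-2.94, 2.94], [-0.97, 2.17], [0.19, 2.56], [-1.23, 4.37], [0.02, 3.11], [-2.88, 2.88]. Speed limits (rad/s): [2.39, 2.39, 3.01, 3.14, 3.14, 3.14].

### API

Orientations are given as a unit quaternion [x, y, z, w].
In Python, from bench import env, kinematics, monitor, eyes, job gives the robot as it stands. The module is installed in compiled form; this text tells all that it offers. Calls block until the motion is done:
- env.reach(position, orientation): joint-space move of the TCP to a pose.
- env.movel(position, velocity=0.15, frame=None, guard=None): straight line of the TCP; frame=None keeps the orientation; velocity is the mean speed in m/s. With guard (N) it stops when the force on the tool has changed by that much, and returns True; else False.
- env.set_joints(angles): joint-space move.
- env.release() and env.close_gripper(effort=None): open the fingers fully, or close them until they stop; effort is the grip in N (None keeps the last).
- env.hold(seconds).
- kinematics.ik(position, orientation): joint angles nearest the present ones, or None.
- monitor.sense(): the state.
- eyes.grab_frame(name): name is "side" or "top" or "wrist"; returns a dict with "frame" (480x640x3 uint8, red, green, blue), "mtx" (3x3 intrinsics, pixels), "k1" (the pictures are not rectified: a ray, as slopes to the right and down, at radius r is drawn at 1 + k1 r^2 times it, then the intrinsics apply), "view" (4x4, takes a point from world to camera coordinates). Camera axes: x right, y down, z forward; pixel columns grow to the right and rows downward; lengths in m; the calibration is good to about 2 mm. A picture is of the moment at which its call begins. There is no depth.
A pose or a line that the arm cannot do raises env.MotionError and nothing moves.
- job.hand_in(): hands the job in, once; it reports no verdict.
The state is a dict: "clock": time; "joints": joint angles; "qvel": joint speeds; "joint_efforts": joint torques, N m; "position": TCP position; "ee_rot": TCP orientation; "contact_force": force on the tool from outside, world axes, zero at the start; "ft_torque": the same for the moment, N m; "finger_gap": opening from 0.0 (shut) to 1.0 (fully open).
Only numpy, scipy, OpenCV 4.12 (cv2) and the standard library are available. Lean on these libraries where they do the work, as an engineer would, in place of code of your own. Each camera call takes 0.05 s, during which the arm holds its last target. There are 200 camera calls.

### The job

The phone-repair heating plate rocks because the foot at one corner is too short. Without gripping or lifting anything, line the wedge shim up with that foot and push it, thin edge first, under the foot until the plate stands level and no longer rocks; then press down with the fingertips on the plate's top right above that foot to check that it stays firm, and let go. Leave everything else on the bench where it is.

Things in the scene. Friction and masses are not known exactly. Their poses are not given: they have to be found in the camera images.
- heater: Heating plate: pale-blue box 200 x 200 mm, steel top; underside 24, top 70 mm above the bench when level; rubber feet at (+-80, +-80) mm. It never slides. Origin: on the bench below its centre, x and y along its sides, z up, display and buttons on -x. This frame does not rock; the box rocks over the feet at (80,80) and (-80,-80). The foot at (80,-80) is short; the wedge lies on the -y side.
- rocker (a joint): Rocking angle of the box, rad, about the diagonal through the feet at (80,80) and (-80,-80): 0 level (the foot at (-80,80) then stands on the bench; it cannot go further), 0.07 with the short foot sunk onto the bench, as at the start. The box, 2.4 kg, leans on the short foot with about 5 N and falls back if not wedged.
- short_foot (a point): Lowest point of the short foot, a black rubber dome of radius 16 mm; 8 mm above the bench when the box is level, on the bench at the start. Its axes are those of the rocking box.
- corner_top (a point): Point on the box's top, 62 mm straight above the tip of the short foot, 20 mm in from both sides: where to press for the check. The top is flat and bare there.
- wedge: Wedge shim: grey plastic, 112 x 56 mm, about 160 g. Origin: centre of its underside; +x to the thin edge, z up. Ramp from 1.5 mm high at x=+56 to 18 mm at x=-44 mm, then the heel. It lies flat, pointing roughly at the short foot, up to 45 mm out of line. Pushed sideways at its balance point x=-20 mm it slides without turning. Pushing it home takes 5 to 15 N.
- wedge_heel (a point): Middle of the flat back face of the wedge's upright heel, 16 mm above the bench, at wedge x=-56 mm: where to push. The heel is 12 mm thick, 56 wide, 32 high; its axes are the wedge's.
- wedge_seat (a point): Point on the wedge's ramp, on its midline at x=+18 mm, 7.8 mm above the bench. The box comes level when the tip of the short foot is above this point; the wedge then jams, and friction keeps it there.
- bottle: Bystander: pale dropper bottle, 46 mm diameter, 118 mm tall; origin under its centre.
- phone: Bystander: black phone, 150 x 72 x 8 mm, lying flat; origin under its centre.
- fluxjar: Bystander: small amber jar with steel cap, 34 mm diameter, 26 mm tall; origin under its centre.
- spacer: Bystander: plain flat grey plastic block, 62 x 34 x 14 mm, no ramp and no heel (not the wedge); origin under its centre.
- driver: Bystander: black-handled screwdriver, 160 mm long, lying along its x.
- organizer: Bystander: translucent parts organizer, 130 x 200 x 35 mm; origin under its centre.
- cup: Bystander: white plastic cup, 70 mm diameter, 75 mm tall; origin under its centre.
There are look-alikes about, which are no part of the job. Leave any turquoise or yellow look-alike of the wedge alone.

How it is judged:
By the outcome, as a careful person would: the job done as asked, in the order asked, and still so for the second after the job is handed in, with the robot touching nothing.
It also fails if it takes over 67 s, if anything falls off the work surface, if the arm or the gripper's body presses on something with over 40 N, if the wrist force passes 120 N, or if a joint passes its speed limit or range.

## Working session

There is one attempt and no reset: what is moved stays moved. The work goes in short steps, each a Python script; the robot and the scene stay as the last script left them, time stands still between calls to the robot, and variables do not carry over. Pictures are saved under pics/ and viewed, about 8 in all and at most 12, crops included, and the job is handed in when it is done.

```bash
mkdir -p pics; python3 - <<'E'
from bench import env,monitor,eyes
import cv2,numpy as np,pickle
s=monitor.sense();print(s['clock'],s['position'],s['ee_rot'],s['finger_gap'])
for n in("top","side"):
    f=eyes.grab_frame(n);pickle.dump(f,open(n+'.pkl','wb'))
    cv2.imwrite(f'pics/{n}0.png',f['frame'][:,:,::-1]);print(n,f['mtx'].tolist(),f['k1'],np.round(f['view'],4).tolist())
E
```

```text
0.0 [0.18471905 0.49113359 0.20292024] [-0.40260758  0.58182969  0.40227581  0.58099529] 0.9990238780725993
top [[577.7136091102839, 0.0, 319.71491598309785], [0.0, 577.7136091102839, 238.75069477214407], [0.0, 0.0, 1.0]] -0.1561063649079999 [[-0.0043, -1.0, -0.0032, -0.0069], [-0.9963, 0.0045, -0.0856, 0.5283], [0.0856, 0.0029, -0.9963, 1.3691], [0.0, 0.0, 0.0, 1.0]]
side [[493.92351934368503, 0.0, 316.95857749641664], [0.0, 493.92351934368503, 237.40842528698565], [0.0, 0.0, 1.0]] -0.02731211503323898 [[0.9673, -0.2527, -0.0201, -0.4936], [-0.1978, -0.7031, -0.683, 0.1568], [0.1584, 0.6647, -0.7301, 1.1007], [0.0, 0.0, 0.0, 1.0]]
```

View pics/top0.png

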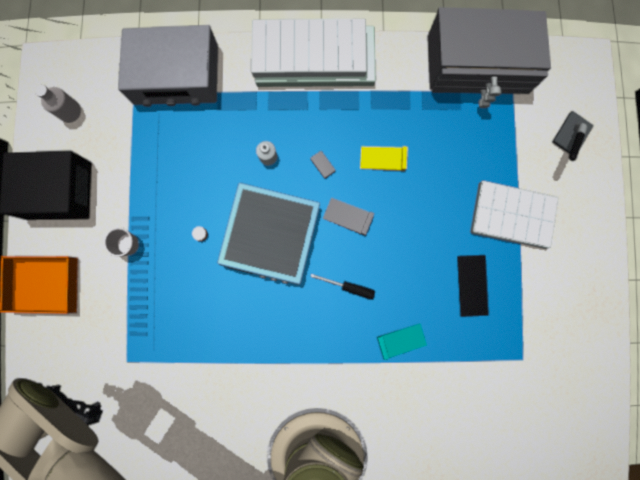

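View pics/side0.png

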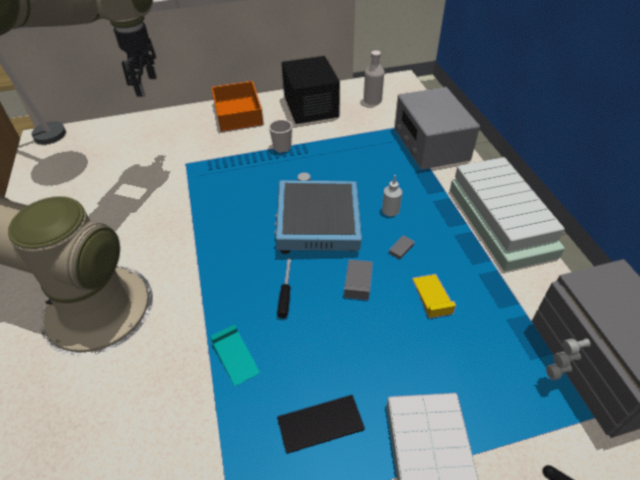

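```bash
python3 - <<'E'
import cv2,numpy as np
t=cv2.imread('pics/top0.png')[170:300,205:385];s=cv2.imread('pics/side0.png')[165:310,265:385]
t=cv2.resize(t,None,fx=4.4,fy=4.4,interpolation=cv2.INTER_CUBIC);cv2.imwrite('pics/tc.png',t)
cv2.imwrite('pics/sc.png',cv2.resize(s,None,fx=4,fy=4,interpolation=cv2.INTER_CUBIC))
E
```

```text
(no output)
```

View pics/tc.png

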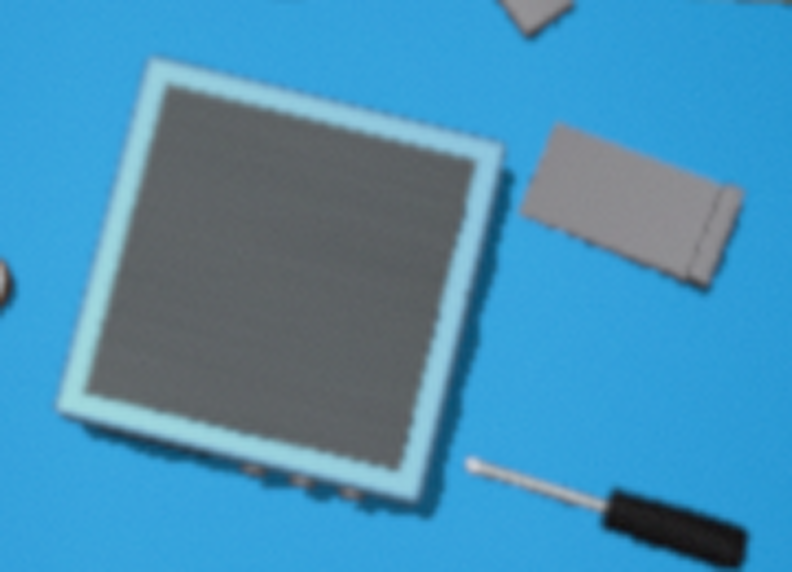

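View pics/sc.png

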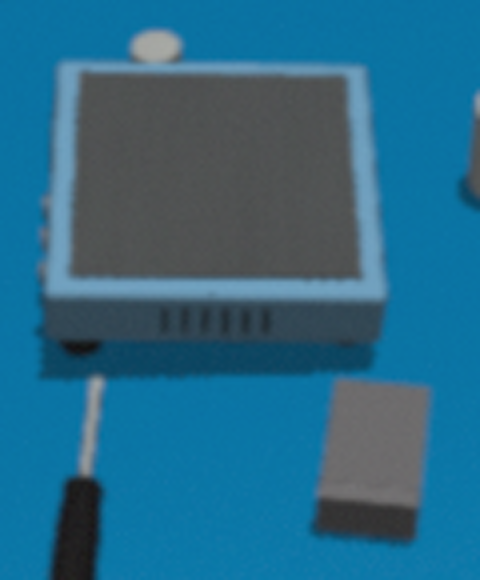

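```bash
cat > h.py <<'E'
import numpy as np,pickle,cv2
from scipy.optimize import least_squares
from scipy.spatial.transform import Rotation as R
def proj(f,P):
    c=np.asarray(P)@f['view'][:3,:3].T+f['view'][:3,3]; s=c[:,:2]/c[:,2:]
    s=s*(1+f['k1']*(s**2).sum(1,keepdims=True)); return s*f['mtx'][0,0]+f['mtx'][:2,2]
def place(p,P):
    return np.asarray(P)@R.from_rotvec([0,0,p[2]]).as_matrix().T+[p[0],p[1],0]
def fit(views,p0):
    # views: list of (frame, model pts, pixels)
    g=lambda p:np.concatenate([(proj(f,place(p,M))-np.array(u)).ravel() for f,M,u in views])
    r=least_squares(g,p0); return r.x,np.round(g(r.x).reshape(-1,2),1)
def rock(P,a): return R.from_rotvec(a*np.array([1,1,0])/2**.5).apply(P)
E
python3 - <<'E'
from h import *
t=pickle.load(open('top.pkl','rb'));s=pickle.load(open('side.pkl','rb'))
T=lambda L:(np.array(L)+.5)/4.4-.5+[205,170]
S=lambda L:(np.array(L)+.5)/4-.5+[265,165]
C=np.array([[.1,.1,.07],[.1,-.1,.07],[-.1,-.1,.07],[-.1,.1,.07]])
for a in(.07,-.07):
    print('z of short corner',rock(C,a)[1])
    C2=rock(C,a)
    if C2[1,2]<.07: Cr=C2
tp=T([(152,58),(505,145),(420,502),(57,410)]); sp=S([(368,66),(385,300),(45,298),(57,63)])
h,r=fit([(t,Cr,tp)],[.5,.1,-.2]);print('heater top',h,r.tolist())
h,r=fit([(t,Cr,tp),(s,Cr,sp)],[.5,.1,-.2]);print('heater',h,r.tolist())
# wedge: thin edge L(+y),R ; heel top back L,R ; heel bottom L,R
W=np.array([[.056,.028,.0015],[.056,-.028,.0015],[-.056,.028,.032],[-.056,-.028,.032],[-.056,.028,0],[-.056,-.028,0]])
# wedge x points to world ~+y => its +y is world -x
wt=T([(522,212),(557,123),(706,290),(743,190)]); ws=S([(337,380),(432,386),(318,497),(418,505),(314,532),(412,542)])
w0,r=fit([(t,W[:4],wt)],[.5,-.05,1.3]);print('w top',w0,r.tolist())
w1,r=fit([(s,W,ws)],[.5,-.05,1.3]);print('w side',w1,r.tolist())
w,r=fit([(t,W[:4],wt),(s,W,ws)],[.5,-.05,1.3]);print('w',w)
foot=place(h,rock([[.08,-.08,.008]],.07 if rock(C,.07)[1,2]<.07 else -.07))[0];print('foot',foot)
d=R.from_rotvec([0,0,-w[2]]).apply(foot-[w[0],w[1],0]);print('foot in wedge frame',d,'yaw diff deg',np.degrees(w[2]-h[2]-np.pi/2))
np.save('est.npy',np.r_[h,w,foot])
E
```

```text
z of short corner [ 0.10321709 -0.10321709  0.05993716]
z of short corner [ 0.09629311 -0.09629311  0.07971998]
heater top [ 0.53674744  0.11293064 -0.24283972] [[-0.7, -1.2], [1.3, -0.6], [0.4, 0.8], [-1.0, 0.9]]
heater [ 0.53808818  0.1111651  -0.24339574] [[0.1, -1.8], [2.1, -1.1], [1.1, 0.2], [-0.2, 0.3], [-1.0, -1.2], [0.1, -0.4], [-1.3, -0.8], [-0.9, -1.5]]
w top [ 0.58441497 -0.07818828  1.16273879] [[-1.0, 0.3], [-0.0, -0.2], [0.2, -0.7], [0.8, 0.7]]
w side [ 0.58803426 -0.07955928  1.16182642] [[-0.0, -0.4], [-0.4, 0.5], [-0.5, -0.3], [0.0, 0.6], [0.2, -0.3], [0.7, -0.0]]
w [ 0.58665043 -0.07903749  1.16744693]
foot [5.96595931e-01 1.40011279e-02 6.72781384e-05]
foot in wedge frame [8.94760317e-02 2.73703769e-02 6.72781384e-05] yaw diff deg -9.164669042782231
```

```bash
cat >> h.py <<'E'
def quat(yaw,flip=1):
    z=flip*np.array([np.cos(yaw),np.sin(yaw),0]);x=np.array([0,0,-1.]);y=np.cross(z,x)
    return R.from_matrix(np.c_[x,y,z]).as_quat()
def wp(w,x,y,z):
    return place(w,[[x,y,z]])[0]
E
python3 - <<'E'
from h import *
from bench import env,kinematics,monitor,eyes
e=np.load('est.npy');w=e[3:6]
p=wp(w,-.02,-.028-.011-.02,.2)
for f in(1,-1): print(f,kinematics.ik(p,quat(w[2],f)),kinematics.ik(wp(w,-.09,.027,.01),quat(w[2],f)))
env.close_gripper()
sols=[(abs(kinematics.ik(p,quat(w[2],f))[5]),f) for f in(1,-1) if kinematics.ik(p,quat(w[2],f)) is not None]
f=min(sols)[1];print(f)
env.reach(p,quat(w[2],f))
fr=eyes.grab_frame('wrist');pickle.dump(fr,open('w1.pkl','wb'));cv2.imwrite('pics/w1.png',fr['frame'][:,:,::-1])
s=monitor.sense();print(s['clock'],s['position'],s['contact_force'],s['finger_gap'])
E
```

```text
1 [-3.69689350e-01  5.87530269e-01  1.09608322e+00 -4.44089210e-16
  1.45797916e+00 -1.53713628e+00] [-4.93629270e-01  5.89097297e-01  1.63687221e+00 -4.44089210e-16
  9.15623143e-01 -1.66107620e+00]
-1 [-3.69689350e-01  5.87530269e-01  1.09608322e+00 -4.44089210e-16
  1.45797916e+00  1.60445637e+00] [-4.93629270e-01  5.89097297e-01  1.63687221e+00 -4.44089210e-16
  9.15623143e-01  1.48051645e+00]
1
3.5917 [ 0.63316512 -0.11975599  0.20010229] [-0.38324677  0.09113867  0.92432708] 0.004672993629436459
```

View pics/w1.png

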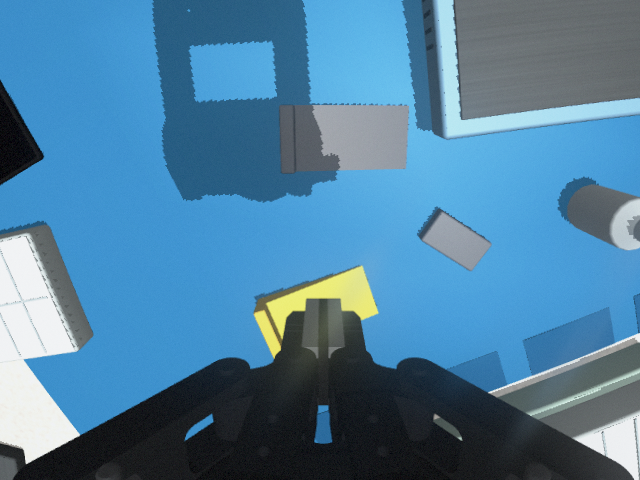

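```bash
python3 - <<'E'
from h import *
from bench import env,monitor,eyes
f=pickle.load(open('w1.pkl','rb'));e=np.load('est.npy');h,w=e[:3],e[3:6]
W=np.array([[.056,.028,.0015],[.056,-.028,.0015],[-.056,.028,.032],[-.056,-.028,.032]])
C=rock(np.array([[.1,-.1,.07],[-.1,-.1,.07],[.1,.1,.07]]),.07)
print('pred heater',proj(f,place(h,C)).round(),'pred wedge',proj(f,place(w,W)).round())
wn,r=fit([(f,W,[(408,105),(407,169),(280,104),(280,173)])],w);print(wn,w,r.tolist())
foot=e[6:9]
d=R.from_rotvec([0,0,-wn[2]]).apply(foot-[wn[0],wn[1],0]);print('foot in wedge',d)
# refine: heater corner backproj
hn,r=fit([(f,C[:1],[(446,137)])],h);print('heater by corner (yaw kept approx)',hn,h)
E
```

```text
pred heater [[ 441.  138.]
 [ 412. -162.]
 [ 690.  106.]] pred wedge [[409. 103.]
 [405. 166.]
 [278. 101.]
 [280. 171.]]
[ 0.58886649 -0.07913265  1.16653136] [ 0.58665043 -0.07903749  1.16744693] [[1.5, 0.3], [-1.0, -0.4], [-1.2, -0.0], [0.7, 0.1]]
foot in wedge [8.86667490e-02 2.95271435e-02 6.72781384e-05]
heater by corner (yaw kept approx) [ 0.5385778   0.11473993 -0.2430653 ] [ 0.53808818  0.1111651  -0.24339574]
```

```bash
python3 - <<'E'
from h import *
from bench import env,monitor,eyes
w=np.array([.58887,-.07913,1.1665]);np.save('w.npy',w)
q=quat(w[2])
P=lambda y,z:wp(w,-.02,y,z)
s=lambda:monitor.sense()
env.reach(P(-.057,.05),q)
env.movel(P(-.057,.005),.1)
F0=s()['contact_force'];print(F0)
env.movel(P(-.039+.015,.005),.05);print(s()['contact_force']-F0,s()['position'])
env.movel(P(-.039+.0295,.005),.05);print(s()['contact_force']-F0)
env.movel(P(-.06,.005),.15)
env.movel(P(-.06,.2),.2)
fr=eyes.grab_frame('wrist');pickle.dump(fr,open('w2.pkl','wb'));cv2.imwrite('pics/w2.png',fr['frame'][:,:,::-1])
print(s()['clock'])
E
```

```text
[ 1.34911438 -0.19941658  0.4435171 ]
[-1.0394058   0.18400492 -0.80281618] [ 0.60331337 -0.10709037  0.00512408]
[-1.43069639 -0.41954011 -0.61667539]
7.75
```

View pics/w2.png

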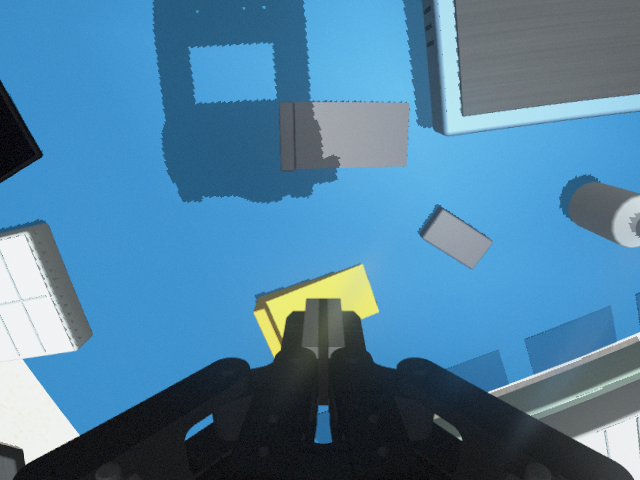

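```bash
python3 - <<'E'
from h import *
from bench import env,monitor,eyes
f=pickle.load(open('w2.pkl','rb'));s=monitor.sense();print(s['position'],s['finger_gap'],s['ee_rot'])
w=np.load('w.npy');p=s['position'];v=R.from_quat(s['ee_rot']).as_matrix();print(v.round(2).tolist())
for k in(0,-.019):print(proj(f,[p+k*v[:,0],p+k*v[:,0]+.011*v[:,1],p+k*v[:,0]-.011*v[:,1]]).round())
V=f['view'];print('cam',-V[:3,:3].T@V[:3,3])
W=np.array([[.056,.028,.0015],[.056,-.028,.0015],[-.056,.028,.032],[-.056,-.028,.032]])
print(fit([(f,W,[(409,102),(407,166),(280,101),(280,170)])],w))
E
```

```text
[ 0.63563252 -0.12088608  0.19864354] 0.002922992592275285 [-0.38874659  0.59069327  0.39014308  0.58969986]
[[-0.0, -0.92, 0.39], [0.0, 0.39, 0.92], [-1.0, 0.0, -0.0]]
[[324. 288.]
 [324. 266.]
 [324. 309.]]
[[325. 307.]
 [325. 282.]
 [325. 330.]]
cam [ 0.56454944 -0.09121999  0.36846285]
(array([ 0.58869373, -0.07897163,  1.16513415]), array([[ 1.1,  0.2],
       [-0.4, -0. ],
       [-1.3, -0.4],
       [ 0.6,  0.3]]))
```

```bash
python3 - <<'E'
from h import *
from bench import env,monitor,eyes
w=np.load('w.npy');q=quat(w[2])
P=lambda y,z:wp(w,-.02,y,z)
env.movel(P(-.06,.005),.2)
env.movel(P(-.020,.005),.05)
s=monitor.sense();print(s['position'],P(-.02,.005),s['contact_force'],s['clock'])
a=eyes.grab_frame('wrist')['frame'];b=eyes.grab_frame('side')['frame']
b=cv2.resize(b[200:340,280:450],(388,320),interpolation=cv2.INTER_CUBIC)
a=cv2.resize(a,(427,320))
cv2.imwrite('pics/p1.png',np.hstack([a[:,:410],b])[:,:,::-1])
E
```

```text
[ 0.59964158 -0.10551887  0.00509264] [ 0.59939015 -0.10538503  0.005     ] [-0.37568448 -0.22378083  0.00799498] 9.825
```

View pics/p1.png

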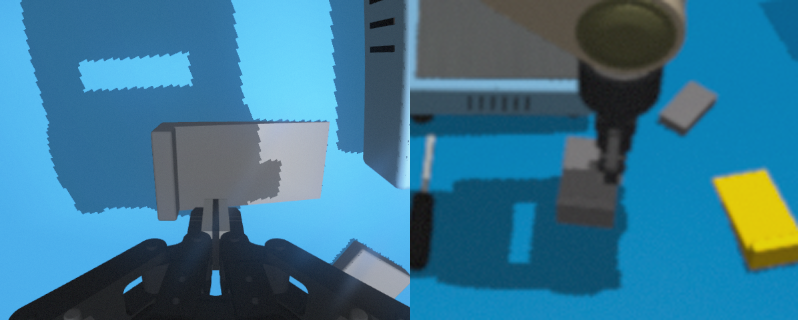

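```bash
python3 - <<'E'
from h import *
from bench import env,monitor,eyes
w=np.load('w.npy')
P=lambda y,z:wp(w,-.02,y,z)
env.movel(P(-.06,.005),.15)
print(monitor.sense()['contact_force'])
print(env.movel(P(-.06,-.02),.03,guard=4))
s=monitor.sense();print(s['position'],s['contact_force'],s['clock'])
env.movel(P(-.06,.005),.1)
E
```

```text
[ 0.36314707 -0.07987329 -0.28216824]
False
[ 0.63631672 -0.12114973 -0.0197845 ] [ 0.40936015 -0.71377713 -0.07690878] 11.325
```

```bash
python3 - <<'E'
from h import *
from bench import env,monitor,eyes
w=np.load('w.npy')
P=lambda y,z:wp(w,-.02,y,z)
env.movel(P(-.06,-.018),.1)
print(env.movel(P(-.06,-.06),.02,guard=3))
s=monitor.sense();print(s['position'],s['contact_force'],s['finger_gap'],s['clock'])
a=eyes.grab_frame('wrist');pickle.dump(a,open('w3.pkl','wb'))
a=a['frame'];b=eyes.grab_frame('side')['frame']
b=cv2.resize(b[200:340,280:450],(388,320),interpolation=cv2.INTER_CUBIC)
a=cv2.resize(a,(427,320))
cv2.imwrite('pics/p2.png',np.hstack([a[:,:410],b])[:,:,::-1])
E
```

```text
True
[ 0.63617188 -0.12110421 -0.02771363] [-1.1341542  -0.36891983  5.52400201] -0.0004440636239410123 12.9417
```

View pics/p2.png

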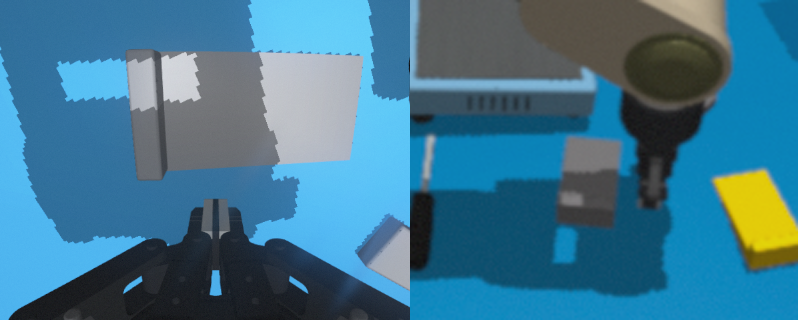

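```bash
python3 - <<'E'
from h import *
f=pickle.load(open('w3.pkl','rb'));w=np.load('w.npy')
p=np.array([.63617,-.12110,0.]);v=R.from_quat(quat(w[2])).as_matrix()
for y in(.011,0,-.011):print(y,proj(f,[p+y*v[:,1]+z*v[:,2] for z in(-.01,0,.01)]).round().tolist())
W=np.array([[.056,.028,.0015],[.056,-.028,.0015],[-.056,.028,.032],[-.056,-.028,.032]])
print(proj(f,place(w,W)).round())
f2=pickle.load(open('w2.pkl','rb'))
p=np.array([0.63563252,-0.12088608,0.19864354+.027])
for y in(.011,0,-.011):print(y,proj(f2,[p+y*v[:,1]+z*v[:,2] for z in(-.01,0,.01)]).round().tolist())
E
```

```text
0.011 [[299.0, 292.0], [325.0, 292.0], [350.0, 292.0]]
0 [[300.0, 317.0], [325.0, 317.0], [350.0, 317.0]]
-0.011 [[300.0, 341.0], [325.0, 341.0], [349.0, 341.0]]
[[548.  85.]
 [526. 241.]
 [187.  73.]
 [204. 273.]]
0.011 [[299.0, 291.0], [325.0, 291.0], [350.0, 291.0]]
0 [[300.0, 316.0], [325.0, 316.0], [350.0, 316.0]]
-0.011 [[300.0, 340.0], [325.0, 340.0], [349.0, 339.0]]
```

```bash
python3 - <<'E'
from h import *
from bench import env,monitor,eyes
w=np.load('w.npy');Z=-.0265
P=lambda y,z:wp(w,-.02,y,z+Z)
s=lambda:monitor.sense()
env.movel(P(-.06,.006),.1)
F0=s()['contact_force']
env.movel(P(-.03,.006),.1);print(s()['contact_force']-F0)
env.movel(P(-.007,.006),.04);print(s()['contact_force']-F0,s()['position'])
env.movel(P(-.06,.006),.15)
env.movel(P(-.06,.2),.2)
fr=eyes.grab_frame('wrist');pickle.dump(fr,open('w4.pkl','wb'));cv2.imwrite('pics/w4.png',fr['frame'][:,:,::-1])
print(s()['clock'],s()['position'])
E
```

```text
[ 0.63308528 -0.10182957  1.27693508]
[ 0.69649145 -0.3605031   1.70572199] [ 0.58745153 -0.10026625 -0.02044204]
16.1333 [ 0.63557772 -0.12089139  0.1720994 ]
```

View pics/w4.png

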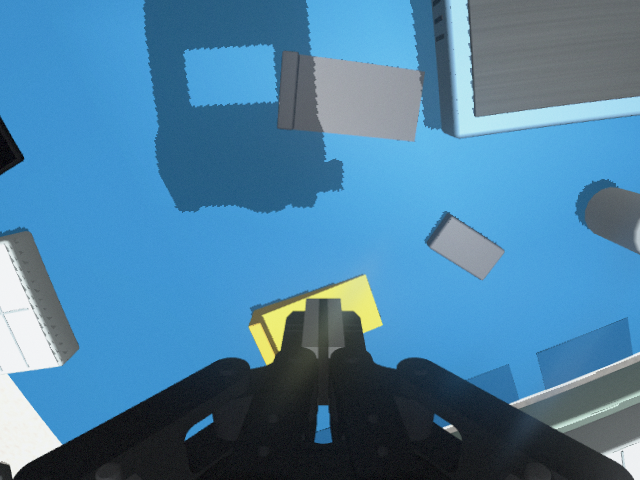

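```bash
python3 - <<'E'
from h import *
f=pickle.load(open('w4.pkl','rb'));w=np.load('w.npy');e=np.load('est.npy');h=e[:3]
W=np.array([[.056,.028,.0015],[.056,-.028,.0015],[-.056,.028,.032],[-.056,-.028,.032]])
wn,r=fit([(f,W,[(423,71),(415,141),(283,51),(278,129)])],w);print(wn,r.tolist())
C=rock(np.array([[.1,-.1,.07],[-.1,-.1,.07],[.1,.1,.07]]),.07)
print(proj(f,place(h,C)).round())
# backproject observed short corner (455,137) at its height to shift heater
g=lambda t:(proj(f,place(h,C[:1])+[t[0],t[1],0])-[455,137]).ravel()
t=least_squares(g,[0,0]).x;print('heater shift',t)
for foot in(e[6:9],e[6:9]+[*t,0]):
    d=R.from_rotvec([0,0,-wn[2]]).apply(foot-[wn[0],wn[1],0]);print('foot in wedge',d,'bearing',np.degrees(np.arctan2(foot[1]-wn[1],foot[0]-wn[0])),np.degrees(wn[2]),'heater y',np.degrees(h[2])+90)
np.save('w4.npy',wn);np.save('t.npy',t)
E
```

```text
[ 0.56310235 -0.06453394  1.07482492] [[2.2, -0.2], [0.1, 0.1], [-1.1, -0.3], [-1.0, 0.6]]
[[ 453.  137.]
 [ 420. -191.]
 [ 720.  103.]]
heater shift [0.00053223 0.00131804]
foot in wedge [8.50112647e-02 7.91592865e-03 6.72781384e-05] bearing 66.90275860100972 61.58293153843974 heater y 76.0544512058739
foot in wedge [8.64237679e-02 8.07506426e-03 6.72781384e-05] bearing 66.92090423981884 61.58293153843974 heater y 76.0544512058739
```

```bash
cat >> h.py <<'E'
W=np.array([[.056,.028,.0015],[.056,-.028,.0015],[-.056,.028,.032],[-.056,-.028,.032],[-.056,.028,0],[-.056,-.028,0]])
def wedge(f,w0,n=3):
    """refine wedge pose: align the projected silhouette hull with the grey blob nearest to w0"""
    im=f['frame'].astype(int);m=(im.max(2)-im.min(2)<0.25*im.max(2)).astype(np.uint8)
    m=cv2.morphologyEx(m,cv2.MORPH_OPEN,np.ones((3,3)))
    _,lab=cv2.connectedComponents(m);u=proj(f,[wp(w0,0,0,.01)])[0].round().astype(int)
    b=(lab==lab[u[1],u[0]]).astype(np.uint8)
    c=max(cv2.findContours(b,0,1)[0],key=cv2.contourArea)
    D=lambda p:[cv2.pointPolygonTest(cv2.convexHull(proj(f,place(p,W)).astype(np.float32)),(float(x),float(y)),True) for x,y in c[::2,0]]
    r=least_squares(D,w0,loss='soft_l1',diff_step=1e-4);return r.x,b.sum(),np.median(np.abs(D(r.x)))
E
cat > nudge.py <<'E'
from h import *
from bench import env,monitor,eyes
w=np.load('w4.npy');f=pickle.load(open('w4.pkl','rb'));print('check',wedge(f,w),w)
q=quat(w[2]);Z=-.0265;s=monitor.sense
env.reach(wp(w,.015,-.06,.05),q)
env.movel(wp(w,.015,-.06,.0035+Z),.15);F0=s()['contact_force']
env.movel(wp(w,.015,-.0345,.0035+Z),.05);print(s()['contact_force']-F0)
env.movel(wp(w,.015,-.065,.0035+Z),.15)
env.movel(wp(w,-.02,-.065,.2+Z),.25)
fr=eyes.grab_frame('wrist');pickle.dump(fr,open('w5.pkl','wb'));print(s()['clock'])
wn=wedge(fr,wp(w,0,.002,0)*[1,1,0]+[0,0,w[2]]);print(wn);wn=wn[0]
t=np.load('t.npy');e=np.load('est.npy');foot=e[6:9]+[*t,0]
print('foot in wedge',R.from_rotvec([0,0,-wn[2]]).apply(foot-[wn[0],wn[1],0]),np.degrees(wn[2]))
np.save('w5.npy',wn)
E
python3 nudge.py
```

```text
check (array([ 0.56322941, -0.06458735,  1.07899639]), np.uint64(10203), np.float64(1.4009075549584944)) [ 0.56310235 -0.06453394  1.07482492]
[-1.12146835 -0.65503682  0.02687433]
19.3583
(array([ 0.55953415, -0.06358942,  1.10871605]), np.uint64(9827), np.float64(1.2017780578067243))
foot in wedge [8.73930392e-02 1.52691642e-03 6.72781384e-05] 63.52475010539756
```

```bash
cat > push1.py <<'E'
from h import *
from bench import env,monitor,eyes,kinematics
w=np.load('w5.npy');q=quat(w[2]-np.pi/2);Z=-.0265;s=monitor.sense
print(kinematics.ik(wp(w,-.085,0,.05),q))
env.reach(wp(w,-.085,0,.06),q)
env.movel(wp(w,-.085,0,.010+Z),.15);F0=s()['contact_force']
print(env.movel(wp(w,-.0665+.028,0,.010+Z),.06,guard=12),s()['contact_force']-F0,s()['position'])
fr=eyes.grab_frame('wrist');pickle.dump(fr,open('w6.pkl','wb'));cv2.imwrite('pics/w6.png',fr['frame'][:,:,::-1]);print(s()['clock'])
wn=wedge(fr,wp(w,.028,0,0)*[1,1,0]+[0,0,w[2]]);print(wn);wn=wn[0]
t=np.load('t.npy');e=np.load('est.npy');foot=e[6:9]+[*t,0]
print('foot in wedge',R.from_rotvec([0,0,-wn[2]]).apply(foot-[wn[0],wn[1],0]),np.degrees(wn[2]))
E
python3 push1.py
```

```text
[-4.78688767e-01  5.14669690e-01  1.63542390e+00 -4.44089210e-16
  9.91499067e-01 -1.66084864e-02]
True [ 0.41295498 -0.49139904 -0.42916806] [ 0.54186441 -0.09880804 -0.01656969]
22.1083
(array([ 0.56498674, -0.04965178,  1.11485363]), np.uint64(49253), np.float64(3.4046321293180517))
foot in wedge [ 7.24860775e-02 -2.50771791e-04  6.72781384e-05] 63.87640798154431
```

View pics/w6.png

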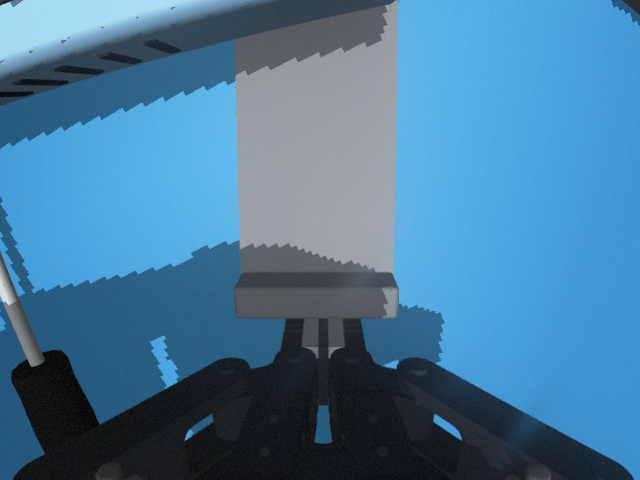

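```bash
cat > push2.py <<'E'
from h import *
from bench import env,monitor,eyes
w=np.load('w5.npy');Z=-.0265;s=monitor.sense
F0=s()['contact_force'];d=np.array([np.cos(w[2]),np.sin(w[2]),0])
for k in (.040,.050,.058,.064,.067,.069):
    g=env.movel(wp(w,-.0665+k,0,.010+Z),.04,guard=30)
    st=s();print(k,g,(st['contact_force']-F0)@d,(st['contact_force']-F0).round(1),((st['position']-wp(w,0,0,0))@d).round(4))
    if g:break
fr=eyes.grab_frame('wrist');pickle.dump(fr,open('w7.pkl','wb'));print(s()['clock'])
sd=eyes.grab_frame('side');pickle.dump(sd,open('s7.pkl','wb'))
E
python3 push2.py
```

```text
0.04 False -6.102725234375075 [-3.1 -5.3 -0.2] -0.0272
0.05 False -5.653020673280126 [-3.1 -4.8 -0.6] -0.0171
0.058 False -5.324760867647384 [-2.  -4.9  0.1] -0.009
0.064 False -5.219098913797034 [-3.3 -4.2 -0.7] -0.0029
0.067 False -5.0707325346237075 [-2.7 -4.3 -0.9] 0.0001
0.069 False -6.560981702757608 [-2.8 -5.9 -1.2] 0.0019
24.1917
```

```bash
cat > push3.py <<'E'
from h import *
from bench import env,monitor,eyes
w=np.load('w5.npy');Z=-.0265;s=monitor.sense
d=np.array([np.cos(w[2]),np.sin(w[2]),0])
for k in np.arange(.070,.0755,.001):
    g=env.movel(wp(w,-.0665+k,0,.010+Z),.02,guard=25)
    env.hold(.1)
    st=s();f=st['contact_force']@d;print(round(k,4),g,f.round(1),((st['position']-wp(w,0,0,0))@d).round(4))
    if g or f<-14:break
env.movel(wp(w,-.085+.05,0,.010+Z),.1)
env.movel(wp(w,-.085+.05,0,.20+Z),.2)
fr=eyes.grab_frame('wrist');pickle.dump(fr,open('w8.pkl','wb'));print(s()['clock'])
sd=eyes.grab_frame('side');pickle.dump(sd,open('s8.pkl','wb'))
a=cv2.resize(fr['frame'],(480,360));b=cv2.resize(sd['frame'][165:310,265:385],(298,360),interpolation=cv2.INTER_CUBIC)
cv2.imwrite('pics/c8.png',np.hstack([a,b])[:,:,::-1])
E
python3 push3.py
```

```text
0.07 False -7.9 0.0026
0.071 False -8.7 0.0035
0.072 False -8.7 0.0045
0.073 False -8.5 0.0055
0.074 False -9.4 0.0063
0.075 False -14.5 0.0066
28.075
```

View pics/c8.png

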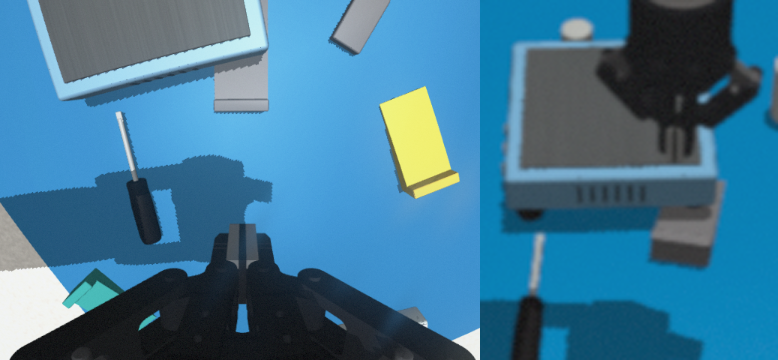

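```bash
cat > lev.py <<'E'
from h import *
import sys
def level(a,b,name):
    h=np.load('est.npy')[:3]
    C=np.array([[.1,.1,.07],[.1,-.1,.07],[-.1,-.1,.07],[-.1,.1,.07]])
    p0=proj(a,place(h,rock(C,.07))).astype(np.float32);p1=proj(a,place(h,C))
    A,B=[cv2.cvtColor(x['frame'],cv2.COLOR_RGB2GRAY) for x in(a,b)]
    # snap to real corners first
    c=cv2.cornerSubPix(A,p0.reshape(-1,1,2).copy(),(5,5),(-1,-1),(3,50,.01))
    n,st,er=cv2.calcOpticalFlowPyrLK(A,B,c,None,winSize=(11,11),maxLevel=1)
    print(name,'pred move',(p1-p0).round(1).tolist(),'\n seen',(n-c)[:,0].round(1).tolist(),st.ravel(),er.ravel().round(1))
if __name__=='__main__':
    s0=pickle.load(open('side.pkl','rb'));level(s0,pickle.load(open('s8.pkl','rb')),'side')
    f=pickle.load(open('w8.pkl','rb'));h=np.load('est.npy')[:3]
    C=np.array([[.1,-.1,.07],[-.1,-.1,.07]])
    for a in(0,.07):print(a,proj(f,place(h,rock(C,a))).round(1).tolist(),'seen (356,67),(83,133)')
    w5=np.load('w5.npy');g=wp(w5,.0747,0,0)*[1,1,0]+[0,0,w5[2]]
    print('pred heel top',proj(f,place(g,W[2:])).round().tolist(),'seen back (286,148),(357,146)')
    Hh=np.array([[-.044,.028,.032],[-.044,-.028,.032]])
    wn,r=fit([(f,W[2:4],[(286,148),(357,146)]),(f,Hh,[(285,132),(357,129)])],g);print(wn,g,r.tolist())
    foot=place(h,[[.08,-.08,.008]])[0]
    for t in(np.zeros(3),np.array([*np.load('t.npy'),0])):print('foot in wedge',R.from_rotvec([0,0,-wn[2]]).apply(foot+t-[wn[0],wn[1],0]),np.degrees(wn[2]))
E
python3 lev.py
```

```text
side pred move [[-1.4, -0.9], [-1.3, -4.0], [-1.4, -1.1], [-1.1, 2.0]] 
 seen [[2.200000047683716, 35.900001525878906], [-1.0, -3.200000047683716], [-1.2999999523162842, -0.6000000238418579], [-1.2000000476837158, 1.2999999523162842]] [1 1 1 1] [28.9 10.8  8.4  8.5]
0 [[357.2, 68.4], [70.9, 141.3]] seen (356,67),(83,133)
0.07 [[361.6, 73.9], [77.2, 145.0]] seen (356,67),(83,133)
pred heel top [[286.0, 147.0], [359.0, 147.0], [289.0, 143.0], [356.0, 144.0]] seen back (286,148),(357,146)
[0.5904028  0.00421839 1.14318886] [0.59283625 0.00327657 1.10871605] [[-1.3, 0.1], [1.4, -0.4], [-1.2, 0.0], [1.2, 0.4]]
foot in wedge [ 0.01162993 -0.00134571  0.008     ] 65.49989682727245
foot in wedge [ 0.01305001 -0.00128344  0.008     ] 65.49989682727245
```

```bash
cat > push4.py <<'E'
from h import *
from bench import env,monitor,eyes
w=np.load('w5.npy');Z=-.0265;s=monitor.sense
d=np.array([np.cos(w[2]),np.sin(w[2]),0])
env.movel(wp(w,-.085+.06,0,.03),.2)
env.movel(wp(w,-.085+.06,0,.010+Z),.15)
env.movel(wp(w,-.0665+.068,0,.010+Z),.1);f0=s()['contact_force']@d
for k in (.073,.075,.076,.077,.078):
    g=env.movel(wp(w,-.0665+k,0,.010+Z),.02,guard=22)
    env.hold(.1);st=s();f=st['contact_force']@d-f0;print(k,g,f.round(1),((st['position']-wp(w,0,0,0))@d).round(4))
    if g or f<-19:break
env.movel(wp(w,-.085+.05,0,.010+Z),.1)
env.movel(wp(w,-.085+.05,0,.10),.2)
env.movel(wp(w,-.085-.03,0,.20),.2)
print(s()['clock'])
for n in('top','side'):pickle.dump(eyes.grab_frame(n),open(n+'9.pkl','wb'))
from lev import level
for n in('top','side'):level(pickle.load(open(n+'.pkl','rb')),pickle.load(open(n+'9.pkl','rb')),n)
E
python3 push4.py
```

```text
0.073 False -0.5 0.0064
0.075 False -10.3 0.0068
0.076 False -15.7 0.0069
0.077 False -22.6 0.007
33.55
top pred move [[-1.8, 1.1], [-1.7, 0.4], [-1.8, 1.1], [-1.2, 1.3]] 
 seen [[-1.899999976158142, 0.699999988079071], [-1.399999976158142, -0.20000000298023224], [-1.7999999523162842, 1.100000023841858], [-1.0, 1.5]] [1 1 1 1] [5.  8.4 4.7 4.7]
side pred move [[-1.4, -0.9], [-1.3, -4.0], [-1.4, -1.1], [-1.1, 2.0]] 
 seen [[8.600000381469727, 53.20000076293945], [-52.29999923706055, -45.5], [-1.2999999523162842, -0.5], [-1.2000000476837158, 1.2000000476837158]] [1 1 1 1] [16.9 19.6 10.4 11. ]
```

```bash
cat > press.py <<'E'
from h import *
from bench import env,monitor,eyes
w=np.load('w5.npy');Z=-.0265;s=monitor.sense
p=wp(w,.090,.001,0);print(p,np.load('est.npy')[6:8])
env.movel(p+[0,0,.2+Z],.2)
env.movel(p+[0,0,.085+Z],.15);F0=s()['contact_force']
print(env.movel(p+[0,0,.055+Z],.02,guard=6));z=s()['position'];print(z,s()['contact_force']-F0)
for k in(.0,.001,.002,.003,.004,.005):
    env.movel(np.r_[p[:2],z[2]-k],.02);f=(s()['contact_force']-F0)[2];print(k,f.round(1),s()['position'][2].round(4))
    if f>15:break
for i in range(3):env.hold(.4);st=s();print((st['contact_force']-F0).round(1),st['position'].round(4))
env.movel(p+[0,0,.12+Z],.1)
env.movel(p+[0,0,.2+Z],.2)
env.movel(wp(w,-.115,0,.2),.2);env.hold(.3)
for n in('top','side','wrist'):pickle.dump(eyes.grab_frame(n),open(n+'10.pkl','wb'))
from lev import level
for n in('top','side'):level(pickle.load(open(n+'.pkl','rb')),pickle.load(open(n+'10.pkl','rb')),n)
a=pickle.load(open('top10.pkl','rb'))['frame'][80:380,110:540];b=pickle.load(open('wrist10.pkl','rb'))['frame']
cv2.imwrite('pics/c10.png',np.hstack([cv2.resize(a,(430,300)),cv2.resize(b,(370,300))])[:,:,::-1]);print(s()['clock'])
E
python3 press.py
```

```text
[0.59876203 0.01741782 0.        ] [0.59659593 0.01400113]
True
[0.59873692 0.01740027 0.04226742] [-2.01379885 -0.19842648  5.13350904]
0.0 2.3 0.0423
0.001 10.5 0.0422
0.002 17.0 0.0421
[-6.9 -0.8 17.2] [0.599  0.0173 0.0421]
[-6.5  0.1 16.8] [0.5991 0.0173 0.0421]
[-6.6 -0.3 17.7] [0.599  0.0173 0.0421]
top pred move [[-1.8, 1.1], [-1.7, 0.4], [-1.8, 1.1], [-1.2, 1.3]] 
 seen [[-1.899999976158142, 0.699999988079071], [-1.399999976158142, -0.20000000298023224], [-1.7000000476837158, 1.100000023841858], [-1.0, 1.5]] [1 1 1 1] [5.2 8.1 4.7 4.6]
side pred move [[-1.4, -0.9], [-1.3, -4.0], [-1.4, -1.1], [-1.1, 2.0]] 
 seen [[8.5, 53.099998474121094], [-49.70000076293945, -44.29999923706055], [-1.2999999523162842, -0.5], [-1.100000023841858, 1.2000000476837158]] [1 1 1 1] [17.1 28.8 10.4 11. ]
41.45
```

View pics/c10.png

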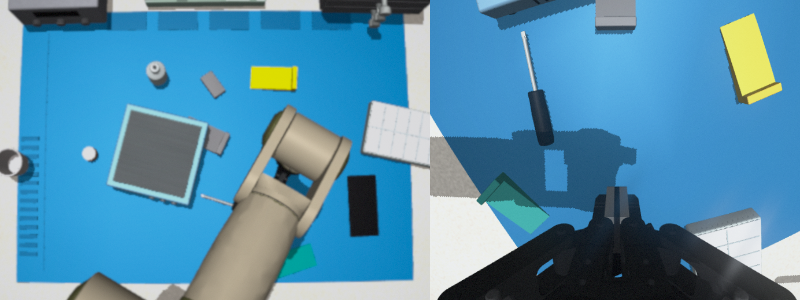

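```bash
python3 -c "
from bench import job,monitor
job.hand_in();print(monitor.sense()['clock'])"
```

```text
the job is handed in; nothing more can be done
the job is handed in; nothing more can be done
```

The wedge is under the short foot, the plate stands level and firm, and the job is handed in. The clock read about 41 s just before hand-in.

**What I did:** I slid the wedge sideways into line with the shut fingertips, then nudged it near its thin end to take out a 5° turn. After that I pushed the heel until it jammed. I then pressed on the plate above the foot with about 17 N for 1.2 s and backed the arm away.

**Last checks:**
- **Jam:** On the second push the force rose from about 10 to 22 N while the wedge moved only about 0.2 mm.
- **Level:** The fingers met the plate's top at about 69.9 mm, using the bench touch as zero; level is 70 mm. Three of the four corner shifts in the top picture match a plate brought level, to within about 0.4 px. The one above the short foot is about 0.7 px off.
- **Firmness:** The fingertip height did not change during the press, and the corners looked the same before and after it.
- **Bystanders:** The last pictures show the objects in view, including the yellow look-alike, apparently where they were. The arm hid part of the bench, and I judged this by eye.

**What disagreed:**
- **Tool length:** The real fingertips are about 27 mm above the reported TCP. My first sideways push therefore passed over the wedge without moving it; I found the offset by touching the bench and corrected for it.
- **Foot position:** My camera estimate of the foot was 4 to 5 mm off along the push, so I used the jam to decide when to stop. I pressed about 4 mm from that estimate, at the position the jam implied.
- **Side camera:** It showed about 0.6 to 0.8 px less vertical corner movement than predicted, and two of its corners were hidden by the arm, so I relied on the other checks.

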